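Cap of unknown thread

TASK

Get the green winged cap off its steel canister so the rivets inside can be reached. Nobody remembers whether its coarse thread is right- or left-handed, so turn it one way and, if it comes up against the stop, turn it the other way until it comes free. Lift it straight up and finish still holding it in the gripper, level and still, about a hand's breadth above the canister's mouth; do not touch the red-domed canister, and leave the loose things on the shelf where they are.

Things in the scene. Friction and masses are not known exactly. Their poses are not given: they have to be found in the camera images.
- cap: Green cap, loose, 0.13 kg: flange 60 mm across, 10 mm thick, on top an upright flat-sided grip bar 46 mm long along the cap's x, 14 wide, 33 tall. Origin: centre of the flange's underside, resting on the rim; z up; bar top at +43 mm. Below, a plug with a cross bar along x reaches 22 mm down, caught under two lugs. It starts with its x within 0.3 rad of the canister's x.
- cap_grip (a point): On the cap's axis in the grip bar, 33 mm above the cap's origin (10 mm below the bar's top): a good height to grip the bar across its 14 mm width. Axes as the cap's.
- canister: Steel canister with a grey band, closed by the green cap, screwed down on a 110 mm square pine block 18 mm thick: it cannot move or turn. Body 80 mm across, neck 58 mm across. Origin: centre of the underside of the block; z up; its x always points along world x. Mouth rim 115 mm above the origin.
- mouth (a point): Centre of the canister's mouth at rim height. The thread's hand is hidden and changes between starts. Wrong way: hard stop with the cap's x 0.44 rad from the canister's x; it then lifts only 2 mm. Right way: turns easily without rising, lifts out with its x 0.95 to 1.5 rad from the canister's (1.2 is best), stop at 1.7. Right-hand thread: loosens counter-clockwise from above; left-hand: clockwise.
- red_canister: An identical fixed canister closed by a red domed lid, 138 mm tall over all, not to be touched. Origin: centre of the underside of its block.
- carabiner: Steel pear carabiner lying flat, about 115 x 80 x 11 mm, loose; origin under its middle. To be left alone.
- chock: Green aluminium chock on a steel stem, lying, about 130 mm long and 16 mm high, loose; origin under its middle. To be left alone.
- rivet_setter: Copper rivet setter standing on its foot, 90 mm tall, foot 34 mm across, loose; origin at the centre of its foot. To be left alone.
- grit_stone: Bone-white ceramic grit stone lying flat, 150 x 50 x 22 mm, loose; origin at the centre of its underside. To be left alone.
Things that resemble listed ones, but are neither listed nor needed, are in the scene too. Of the things that look like the cap, the largest one is meant.

How it is judged:
By the outcome, as a careful person would: the job done as asked, in the order asked, and still so for the second after the job is handed in, while the arm keeps its last pose, push and grip.
It also fails if it takes over 58 s, if anything falls off the work surface, if the arm or the gripper's body presses on something with over 40 N, if the wrist force passes 120 N, or if a joint passes its speed limit or range.

ROBOT

A 6-joint arm with a two-finger parallel gripper is mounted at the origin on the work surface. World frame = base frame: x ahead of the robot, y to its left, z up, the work surface at z = 0. Lengths are in mm, angles in rad, forces in N, time in s.
With the tool pointing down it reaches from about 300 to 950 mm from the base axis. Payload 3.1 kg.
Tool frame: the origin (TCP) lies on the centre line of the jaws, within the pads' length; the fingertips stand 25 mm ahead of it and the grasp point (between the pads) lies 6 mm ahead of it; z points along the fingers, y is the direction in which the jaws open and shut (so a half turn about z gives the same grasp; the last joint's range is limited). The gripper opens to 85 mm and grips with 20 to 120 N. Pads are 22 mm wide; open, the fingers measure 114 mm over their backs; the gripper's body (76 mm by 85 mm) begins 54 mm behind the grasp point. The pads swing forward as they close: fully open they stand 13 mm farther back than shut.
Start: joints at [1.083, 0.308, 1.634, -0, 1.2, -0.07], TCP at [253.62, 571.235, 256.272] pointing down, gripper open.
Joint ranges: [-3.06, 3.06], [-0.79, 1.96], [0.05, 2.63], [-1.19, 4.34], [0.05, 2.64], [-2.94, 2.94]. Speed limits (rad/s): [2.79, 2.79, 3.14, 3.14, 3.14, 3.14].

INTERFACE

Orientations are given as a unit quaternion [w, x, y, z].
In Python, from plant import arm gives the robot as it stands.
- The arm moves only by the tool servo_tool, never from a script. Its argument "moves" is a list of rows, each a list of 2 entries, a list of its own where there are three numbers: the shift along the tool's x, y, z in mm, then the turn, a rotation vector about the tool's x, y, z in degrees. In form: [[[x, y, z], [wx, wy, wz]], ...]. A call has 1 to 8 rows; each row shifts and turns the commanded pose from where the row before left it, along the tool's axes as they then stand; what a row does not reach is not made up. A row lasts 1/12 s, in which the tool goes at most 41.7 mm and 7.16 degrees, less where a joint would pass 70% of its speed; a pose out of reach is approached as far as the arm can. A call is refused whole if a number of a shift passes 41.7 or a number of a turn 7.16, either way. A call with a gripper value outside its range is refused whole. "fingers" is the closure in counts, from 0 (fully open) to 255 (shut), set as the call begins (left out, the last holds). The fingers move at their own pace and stop on an object; "squeeze" is the grip in N (left out, the last holds). Time passes only in rows, so rows that do not move let the fingers close. It gives the time, the measured TCP pose, the force and the opening at its end, in the units of the state.
- arm.observe(): the state, without advancing time (a new reading comes with each control period).
- arm.get_image(name): name is "side" or "top"; returns a dict with "img" (480x640x3 uint8, red, green, blue), "z_map" (480x640 float32, mm along the optical axis (not along the pixel's ray), 0 where there is no reading), "camera_matrix" (3x3 intrinsics, pixels), "xyz" and "rotation" of the camera in the world. Camera axes: x right, y down, z forward; pixel columns grow to the right and rows downward; lengths in mm; the calibration is good to about 2 mm. A picture is of the moment at which its call begins.
- arm.close_job(): hands the job in, once; it reports no verdict.
The state is a dict: "t": time; "q": joint angles; "joint_velocities": joint speeds; "tau": joint torques, N m; "ee_pos": TCP position; "ee_rot": TCP orientation; "ft_force": force on the tool from outside, world axes, zero at the start; "ft_torque": the same for the moment, N m; "grip_width": finger opening in mm.
Only numpy, scipy, OpenCV 4.12 (cv2) and the standard library are available. Lean on these libraries where they do the work, as an engineer would, in place of code of your own. Each camera call takes 0.05 s, during which the arm holds its last target.

## Working session

There is one attempt and no reset: what is moved stays moved. The work goes in short steps, Python scripts to look and compute and a tool call to move; the robot and the scene stay as the last step left them, time stands still between calls to the robot, and variables do not carry over. Pictures are saved under pics/ and viewed, and the job is handed in when it is done.

Besides the shell and the picture viewer there is one more tool, called after "Request:" as name(argument=value, ...) on one line, values as JSON. servo_tool: Moves the arm, as the interface text tells. Its arguments: {"type":"object","properties":{"moves":{"type":"array"},"fingers":{"type":"number"},"squeeze":{"type":"number"}},"required":["moves"]}

```bash
mkdir -p pics; ls; cat > h.py <<'E'
import numpy as np, cv2
from plant import arm
def cam(n,tag):
    d=arm.get_image(n); cv2.imwrite(f'pics/{tag}.png',d['img'][:,:,::-1]); np.savez(f'pics/{tag}.npz',**{k:np.asarray(v) for k,v in d.items()}); return d
def R(d):
    r=np.asarray(d['rotation'],float)
    if r.shape==(3,3): return r
    from scipy.spatial.transform import Rotation as Ro
    return Ro.from_quat([r[1],r[2],r[3],r[0]]).as_matrix()
def pts(d,u,v,z=None):
    K=np.asarray(d['camera_matrix']); u=np.asarray(u,float);v=np.asarray(v,float)
    if z is None: z=d['z_map'][v.astype(int),u.astype(int)]
    c=np.stack([(u-K[0,2])/K[0,0]*z,(v-K[1,2])/K[1,1]*z,z*np.ones_like(u)],-1)
    return c@R(d).T+np.asarray(d['xyz'])
def plane(d,u,v,h):
    p=pts(d,u,v,1.0); o=np.asarray(d['xyz']); r=p-o
    return o+r*((h-o[2])/r[...,2])[...,None]
E
python3 - <<'E'
from h import *
print(arm.observe())
for n in('top','side'):
    d=cam(n,n+'0'); print(n,d['camera_matrix'],d['xyz'],d['rotation'])
E
```

```text
pics
{'t': 0.0, 'q': array([ 1.08330250e+00,  3.09006358e-01,  1.63519170e+00,  1.00546773e-05,
        1.19969021e+00, -6.96990820e-02]), 'joint_velocities': array([-9.17675138e-04,  8.09076527e-05, -9.26165793e-04, -4.11387907e-05,
        3.53000924e-03, -5.33602680e-04]), 'tau': array([ 3.54017436e-05, -4.15242469e+01, -2.76666927e+01, -1.60707277e-04,
        1.01878252e-02, -1.36517562e-05]), 'ee_pos': array([253.25465944, 570.55542362, 255.04370966]), 'ee_rot': array([-3.20157319e-04,  2.07383019e-01,  9.78259151e-01, -1.10226416e-03]), 'ft_force': array([-0.75561044, -0.07115904,  0.30137345]), 'ft_torque': array([-0.03961584, -0.00069452,  0.0295879 ]), 'grip_width': 85.35933553182146}
top [[491.44991935   0.         316.7862061 ]
 [  0.         491.44991935 240.60108622]
 [  0.           0.           1.        ]] [ 378.45626045    6.60661259 1214.28272745] [ 0.08047556 -0.69245484  0.71195081 -0.08459327]
side [[504.33104464   0.         315.92552669]
 [  0.         504.33104464 237.5142026 ]
 [  0.           0.           1.        ]] [347.50762477 624.6520778  913.79608359] [ 0.07035675 -0.20215649  0.91444578 -0.34346993]
```

View pics/top0.png

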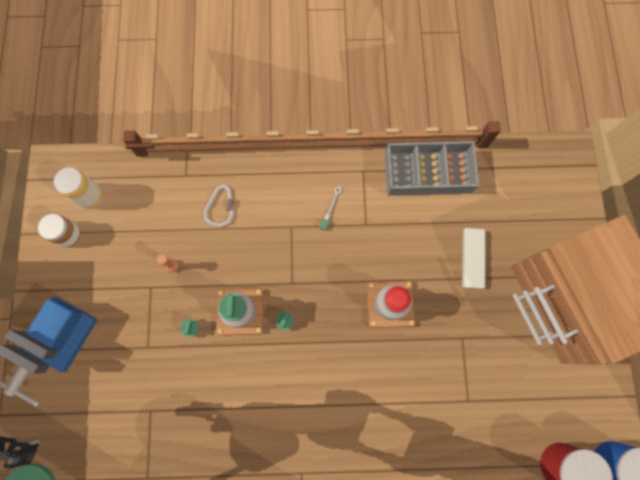

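View pics/side0.png

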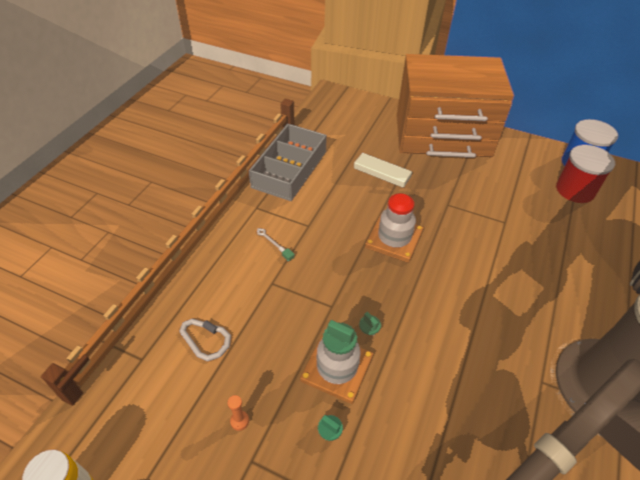

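Top view: the full-size green cap sits on the canister at about (233,307). Smaller green look-alikes lie loose at (190,328) and (285,321), and the green chock is at (325,224). The red-domed canister is at (395,300). In the side view the cap is at (340,337) and the look-alikes are at (371,324) and (330,427). Next I'll measure them and look at an enlarged crop.

```bash
python3 - <<'E'
from h import *
for n in('top','side'):
    d=dict(np.load(f'pics/{n}0.npz')); im=d['img']
    hsv=cv2.cvtColor(im,cv2.COLOR_RGB2HSV)
    m=cv2.inRange(hsv,(65,90,40),(95,255,255))
    k,l,s,c=cv2.connectedComponentsWithStats(m)
    for i in range(1,k):
        if s[i,4]<25: continue
        v,u=np.where(l==i); P=pts(d,u,v); z=P[:,2]
        print(n,c[i].round(1),s[i],'med',np.median(P,0).round(1),'z pct',np.percentile(z,[2,25,50,75,98]).round(0))
    # block corners (orange) near
    cc=(233,307) if n=='top' else (340,350)
    s_=60;x0,y0=cc[0]-s_,cc[1]-s_
    cv2.imwrite(f'pics/{n}_crop0.png',cv2.resize(im[y0:y0+2*s_,x0:x0+2*s_,::-1],None,fx=5,fy=5,interpolation=cv2.INTER_CUBIC))
    if n=='top': print(pts(d,[40],[330]), arm.observe()['ee_pos'])
E
python3 -c "
import cv2,numpy as np
a=cv2.imread('pics/top_crop0.png');b=cv2.imread('pics/side_crop0.png')
cv2.imwrite('pics/crop0.png',cv2.resize(np.hstack([a,b]),(800,400)))"
```

```text
top [233.9 302.2] [231 296   8  13  35] med [501.8 181.7 132.3] z pct [121. 127. 132. 152. 160.]
top [287.2 322.1] [282 316  10  12  30] med [463.5  71.4  24.5] z pct [20. 23. 24. 26. 46.]
top [191.2 326. ] [189 321   6  10  26] med [459.3 300.2  26.6] z pct [21. 23. 27. 35. 47.]
top [ 20.1 473.8] [ 13 468  13  12  36] med [144.7 674.3  20.1] z pct [16. 19. 20. 21. 24.]
top [ 28.  475.4] [ 24 470   9  10  29] med [139.5 656.2  20.2] z pct [17. 19. 20. 22. 24.]
[[456.46473216 623.52455529  92.28216941]] [253.29300732 570.60972322 255.12915398]
side [340.3 328. ] [330 322  22  14 127] med [491.9 191.8 155.6] z pct [153. 155. 156. 157. 159.]
side [336.2 344.2] [324 331  31  22 293] med [492.7 205.9 122.8] z pct [120. 122. 123. 124. 126.]
side [329.9 427.4] [319 416  23  24 428] med [454.5 312.4  22.8] z pct [18. 21. 23. 42. 48.]
```

View pics/crop0.png

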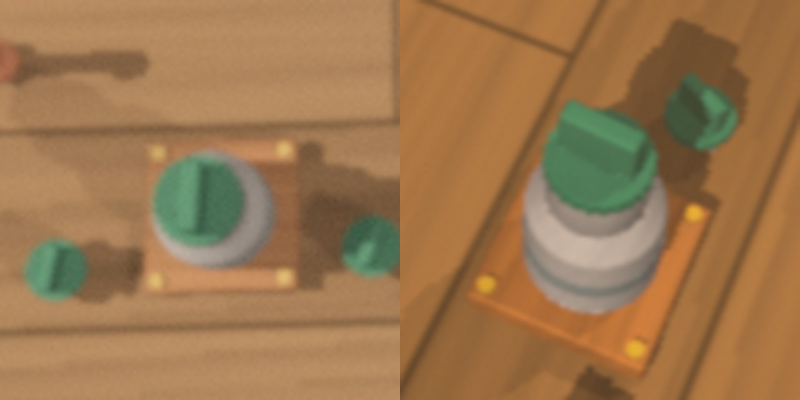

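The crop confirms the target: the large cap on the steel canister has a top at z≈157, and 158 is expected. Its bar lies nearly along world x. The two smaller caps stand only about 48 mm high on the shelf, so they are decoys. Next I'll measure the axis and bar angle.

```bash
python3 - <<'E'
from h import *
for n,(u0,v0,u1,v1) in (('top',(205,280,270,340)),('side',(295,310,380,400))):
    d=dict(np.load(f'pics/{n}0.npz')); im=d['img']
    hsv=cv2.cvtColor(im,cv2.COLOR_RGB2HSV)
    v,u=[a.ravel() for a in np.mgrid[v0:v1,u0:u1]]
    P=pts(d,u,v); H=hsv[v,u]
    g=(H[:,0]>55)&(H[:,0]<100)&(H[:,1]>60)
    print(n,'green',g.sum())
    for nm,sel,h in(('bar',g&(P[:,2]>150)&(P[:,2]<166),158),('flange',g&(P[:,2]>118)&(P[:,2]<131),125)):
        Q=plane(d,u[sel],v[sel],float(h))[:,:2].astype(np.float32)
        r=cv2.minAreaRect(Q); c,V=np.linalg.eigh(np.cov(Q.T)); 
        print(nm,sel.sum(),'mean',Q.mean(0),'rect',r,'axis ang',np.arctan2(V[1,1],V[0,1]),'depth mean',P[sel].mean(0))
        print('  bbox',Q.min(0),Q.max(0), 'circ',cv2.minEnclosingCircle(Q))
    # full green silhouette onto plane 120
    # screws
    y=(H[:,0]>20)&(H[:,0]<32)&(H[:,1]>120)&(H[:,2]>170)&(P[:,2]<30)
    m=np.zeros(im.shape[:2],np.uint8); m[v[y],u[y]]=255
    k,l,s,c=cv2.connectedComponentsWithStats(m)
    for i in range(1,k):
        if s[i,4]>=3: print('  screw',c[i],s[i,4],plane(d,c[i][0],c[i][1],20.).round(1))
E
```

```text
top green 505
bar 145 mean [493.1744  188.23895] rect ((492.59014892578125, 187.68145751953125), (45.02013397216797, 15.001504898071289), 0.6551839113235474) axis ang 3.085312494840453 depth mean [493.17904061 188.24300104 157.95990756]
  bbox [470.09433 180.2617 ] [515.06165 195.29347] circ ((492.68377685546875, 187.50128173828125), 22.678857803344727)
flange 326 mean [491.07416 185.02068] rect ((492.5052490234375, 187.78863525390625), (53.008060455322266, 52.95227813720703), 0.35847708582878113) axis ang 1.6522672633142568 depth mean [491.02209924 184.93704606 125.50857989]
  bbox [466.05762 161.26639] [519.0218  214.29767] circ ((492.7313232421875, 187.66690063476562), 28.14589500427246)
side green 919
bar 192 mean [490.98557 193.42236] rect ((491.2994384765625, 193.35072326660156), (43.52056884765625, 16.009557723999023), 0.19718800485134125) axis ang 3.0902179466918605 depth mean [491.51841658 191.82331392 155.18790732]
  bbox [469.53766 185.35329] [513.06335 201.3845 ] circ ((491.3446960449219, 195.1908416748047), 21.907291412353516)
flange 451 mean [489.53638 202.89247] rect ((489.2608337402344, 195.40066528320312), (58.383121490478516, 53.3482666015625), 48.09104537963867) axis ang -2.832849173341855 depth mean [489.86233854 201.92054112 123.16481099]
  bbox [462.71115 164.26852] [520.1183  223.36143] circ ((490.663818359375, 193.79681396484375), 29.819189071655273)
  screw [350.5 394.5] 4 [445.7 236.5  20. ]
```

```bash
python3 - <<'E'
from h import *
for n,(u0,v0,u1,v1) in (('top',(205,280,275,345)),('side',(295,310,380,400))):
    d=dict(np.load(f'pics/{n}0.npz')); im=d['img']
    hsv=cv2.cvtColor(im,cv2.COLOR_RGB2HSV).astype(int)
    m=np.zeros(im.shape[:2],np.uint8)
    sub=hsv[v0:v1,u0:u1]
    m[v0:v1,u0:u1]=((sub[...,0]>16)&(sub[...,0]<32)&(sub[...,1]>90)&(sub[...,2]>195))*255
    k,l,s,c=cv2.connectedComponentsWithStats(m)
    for i in range(1,k):
        if s[i,4]>=2: print(n,'screw',c[i].round(1),s[i,4],plane(d,c[i][0],c[i][1],20.).round(1),hsv[int(c[i][1]),int(c[i][0])])
    # block pixels by depth: z 12..24 and orange
    v,u=[a.ravel() for a in np.mgrid[v0:v1,u0:u1]]
    P=pts(d,u,v); b=(P[:,2]>10)&(P[:,2]<26)
    Q=plane(d,u[b],v[b],18.)[:,:2]
    print(n,'block',b.sum(),np.percentile(Q,[1,99],axis=0).round(1))
    if n=='side':
        H=hsv[v,u]; g=(H[:,0]>55)&(H[:,0]<100)&(H[:,1]>60)&(P[:,2]>135)
        V=hsv[...,2]
        for vv in range(318,345): print(vv,' '.join(f'{V[vv,x]:3d}' for x in range(322,360,2)))
E
```

```text
top screw [220.  292.3] 7 [540.1 234.9  20. ] [ 19 131 205]
top screw [257.9 291.4] 17 [539.7 142.6  20. ] [ 19 125 218]
top screw [219.5 331. ] 16 [447.2 234.4  20. ] [ 20 124 222]
top screw [257.7 329.7] 18 [447.7 143.2  20. ] [ 19 126 219]
top block 1028 [[439.4 135.3]
 [548.3 243.4]]
side screw [368.  353.9] 20 [446.  145.1  20. ] [ 20 194 227]
side screw [305.2 374.8] 17 [538.5 236.5  20. ] [ 20 194 217]
side screw [350.  394.5] 26 [446.5 236.9  20. ] [ 21 196 229]
side block 1626 [[438.4  63.3]
 [546.8 247.8]]
318 173 148 125 153 157 155 156 154 157 164 166 166 166 130 117 115 112 111 111
319 171 139 129 155 148 142 155 155 159 165 167 166 158 123 117 114 110 110 110
320 166 128 133 152 118 120 140 153 162 168 167 158 135 120 117 113 110 112 109
321 158 122 137 146 123 133 120 141 157 163 157 132 122 120 116 111 110 112 108
322 148 121 143 132 131 138 133 122 122 135 117 113 120 118 117 111 111 111 107
323 138 125 147 121 137 138 136 134 123 107  96  93 110 117 116 111 111 111 104
324 126 132 148 126 142 141 139 137 133 123 106  98  96 106 113 111 112 111  98
325 121 137 148 12
[... 881 characters left out ...]
 124 119 114 112 113 114 115 116 115 117 109  85 105 115 101
337 135 124 125 126 126 124 118 113 113 113 114 116 116 116 104  83 116 119  99
338 123 125 126 126 126 126 123 118 114 113 113 115 116 115 102  86 123 113  99
339 123 124 126 126 126 127 125 124 119 113 113 114 116 114  99  92 132 111 100
340 126 124 126 126 125 125 126 126 123 115 112 114 115 114  96  99 134 110 100
341 131 120 125 126 125 126 126 126 124 120 112 115 118 112  97 116 134 108 100
342 134 117 125 125 124 126 126 125 125 123 121 121 124 115 106 132 133 102 102
343 139 115 125 123 125 124 125 125 124 123 122 124 122 121 116 136 130 112 110
344 151 114 124 124 125 124 125 125 125 124 124 123 122 123 127 137 124 119 118
```

Block screws and bar agree in both views to within about 2 mm. The axis is at about (493, 189.5), the bar is at yaw ≈ −0.05 rad and its top is at z ≈ 158. I'm moving above it.

Request:
servo_tool(moves=[[[-31, -21, 0], [0, 0, 0]], [[-31, -21, 0], [0, 0, 0]], [[-31, -21, 0], [0, 0, 0]], [[-31, -21, 0], [0, 0, 0]], [[-31, -21, 0], [0, 0, 0]], [[-31, -21, 0], [0, 0, 0]], [[-31, -21, 0], [0, 0, 0]], [[-31, -21, 0], [0, 0, 0]]], fingers=0, squeeze=40)

```text
t: 0.77
ee_pos: [412.4, 315.2, 255.9]
ee_rot: [-0.0, 0.207, 0.978, -0.0]
ft_force: [0.5, 0.3, -0.3]
grip_width: 85.7
```

Request:
servo_tool(moves=[[[-31, -21, 0], [0, 0, 0]], [[-31, -21, 0], [0, 0, 0]], [[-31, -21, 0], [0, 0, 0]], [[-31, -21, 0], [0, 0, 0]], [[0, 0, 0], [0, 0, -7]], [[0, 0, 0], [0, 0, -7]], [[0, 0, 0], [0, 0, -7]], [[0, 0, 0], [0, 0, 0]]])

```text
t: 1.43
ee_pos: [491.2, 189.3, 255.7]
ee_rot: [-0.001, 0.025, 1.0, -0.0]
ft_force: [0.6, -0.3, -0.3]
grip_width: 85.4
```

Request:
servo_tool(moves=[[[-1.5, 0, 33], [0, 0, 0]], [[0, 0, 33], [0, 0, 0]], [[0, 0, 0], [0, 0, 0]]])

```text
t: 1.68
ee_pos: [487.7, 188.5, 184.0]
ee_rot: [-0.006, 0.027, 1.0, -0.002]
ft_force: [-2.6, -1.5, -1.3]
grip_width: 85.5
```

```bash
python3 - <<'E'
from h import *
o=arm.observe(); print(o['ee_pos'],o['ee_rot'],o['q'],o['ft_torque'])
a=cam('side','s1')['img'];b=cam('top','t1')['img']
cv2.imwrite('pics/c1.png',cv2.resize(np.hstack([b[230:380,150:350],a[250:400,240:440]])[:,:,::-1],(800,300),interpolation=cv2.INTER_CUBIC))
E
```

```text
[487.7195486  188.50800985 183.95724362] [-0.006262    0.02697479  0.99961441 -0.00204484] [ 2.85556263e-01  2.04439766e-01  1.92484677e+00 -4.77079821e-05
  1.02548098e+00 -1.23125775e+00] [0.02058935 0.04251133 0.01659436]
```

View pics/c1.png

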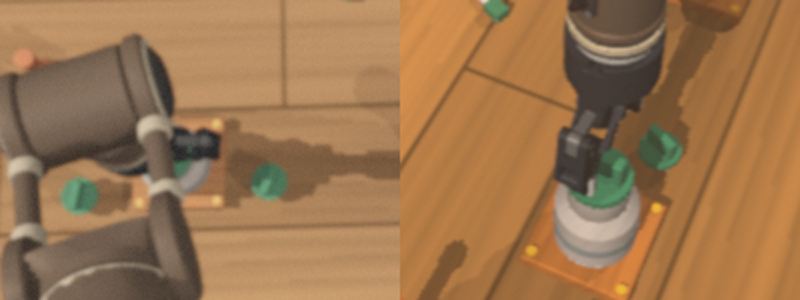

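The side crop shows the jaws straddling the cap's bar at about crop (600,165), clear of the loose caps. I'll settle and read the pose.

Request:
servo_tool(moves=[[[0, 0, 0], [0, 0, 0]], [[0, 0, 0], [0, 0, 0]]])

```text
t: 1.95
ee_pos: [494.4, 190.5, 192.5]
ee_rot: [0.002, 0.026, 1.0, 0.001]
ft_force: [1.1, -0.8, 0.7]
grip_width: 85.4
```

Request:
servo_tool(moves=[[[0, 0, 5], [0, 0, 0]], [[0, 0, 6], [0, 0, 0]], [[0, 0, 7], [0, 0, 0]], [[0, 0, 7], [0, 0, 0]], [[0, 0, 5], [0, 0, 0]], [[0, 0, 4], [0, 0, 0]], [[0, 0, 0], [0, 0, 0]], [[0, 0, 0], [0, 0, 0]]])

```text
t: 2.62
ee_pos: [492.6, 189.8, 155.7]
ee_rot: [-0.001, 0.026, 1.0, -0.0]
ft_force: [-0.1, 0.5, -0.7]
grip_width: 85.4
```

Pose is good at (492.6, 189.8, 155.7). Closing now.

Request:
servo_tool(moves=[[[0, 0, 0], [0, 0, 0]], [[0, 0, 0], [0, 0, 0]], [[0, 0, 0], [0, 0, 0]], [[0, 0, 0], [0, 0, 0]], [[0, 0, 0], [0, 0, 0]], [[0, 0, 0], [0, 0, 0]], [[0, 0, 0], [0, 0, 0]], [[0, 0, 0], [0, 0, 0]]], fingers=255, squeeze=40)

```text
t: 3.28
ee_pos: [493.1, 189.9, 156.6]
ee_rot: [0.0, 0.026, 1.0, 0.0]
ft_force: [0.9, -0.6, 0.8]
grip_width: 13.5
```

```bash
python3 - <<'E'
from h import *
o=arm.observe(); print(o['ee_pos'],o['ee_rot'],o['ft_torque'],o['ft_force'],o['grip_width'])
E
```

```text
[493.11913719 189.91936707 156.57589933] [2.99743161e-04 2.56209314e-02 9.99671685e-01 3.02609092e-05] [-0.063677   -0.00153602 -0.0091916 ] [ 0.85499561 -0.5603011   0.76305742] 13.523066887150387
```

Gripped at 13.5 mm, which matches the 14 mm bar. First try is counter-clockwise, which is negative about tool z.

Request:
servo_tool(moves=[[[0, 0, 0], [0, 0, -3]], [[0, 0, 0], [0, 0, -4]], [[0, 0, 0], [0, 0, -4]], [[0, 0, 0], [0, 0, -4]], [[0, 0, 0], [0, 0, -3]], [[0, 0, 0], [0, 0, -2]], [[0, 0, 0], [0, 0, 0]]])

```text
t: 3.87
ee_pos: [493.1, 190.0, 156.6]
ee_rot: [0.0, -0.149, 0.989, 0.0]
ft_force: [-0.3, 0.4, 1.8]
grip_width: 13.5
```

```bash
cat > st.py <<'E'
from h import *
o=arm.observe(); w,x,y,z=o['ee_rot']
print(o['t'],o['ee_pos'].round(1),o['ee_rot'].round(4),'T',o['ft_torque'].round(3),'F',o['ft_force'].round(2),o['grip_width'].round(2),'bar ang',((2*np.arctan2(y,x)+np.pi/2)%np.pi-np.pi/2).round(4),'q6',o['q'][5].round(3))
E
python3 st.py
```

```text
Traceback (most recent call last):
  File "st.py", line 3, in <module>
    print(o['t'],o['ee_pos'].round(1),o['ee_rot'].round(4),'T',o['ft_torque'].round(3),'F',o['ft_force'].round(2),o['grip_width'].round(2),'bar ang',((2*np.arctan2(y,x)+np.pi/2)%np.pi-np.pi/2).round(4),'q6',o['q'][5].round(3))
                                                                                                                  ^^^^^^^^^^^^^^^^^^^^^
AttributeError: 'float' object has no attribute 'round'
```

```bash
sed -i "s/o\['grip_width'\].round(2)/round(o['grip_width'],2)/" st.py; python3 st.py
```

```text
3.8667 [493.1 190.  156.6] [ 3.000e-04 -1.486e-01  9.889e-01  1.000e-04] T [ 0.02  -0.002  0.058] F [-0.31  0.44  1.78] 13.48 bar ang 0.2983 q6 -1.584
```

Request:
servo_tool(moves=[[[0, 0, 0], [0, 0, -2]], [[0, 0, 0], [0, 0, -2]], [[0, 0, 0], [0, 0, -2]], [[0, 0, 0], [0, 0, -2]], [[0, 0, 0], [0, 0, -2]], [[0, 0, 0], [0, 0, 0]]])

```text
t: 4.37
ee_pos: [493.1, 190.0, 156.6]
ee_rot: [0.0, -0.234, 0.972, 0.0]
ft_force: [0.8, -0.4, 1.9]
grip_width: 13.1
```

```bash
python3 st.py
```

```text
4.3667 [493.1 190.  156.6] [ 3.000e-04 -2.339e-01  9.723e-01  1.000e-04] T [0.059 0.043 0.082] F [ 0.8  -0.39  1.88] 13.12 bar ang 0.4721 q6 -1.758
```

Request:
servo_tool(moves=[[[0, 0, 0], [0, 0, -2]], [[0, 0, 0], [0, 0, -2]], [[0, 0, 0], [0, 0, 0]]])

```text
t: 4.62
ee_pos: [493.1, 190.0, 156.6]
ee_rot: [0.0, -0.267, 0.964, 0.0]
ft_force: [-0.5, -0.6, 1.9]
grip_width: 13.4
```

```bash
python3 st.py; python3 - <<'E'
from h import *
a=cam('side','s2')['img']
cv2.imwrite('pics/c2.png',cv2.resize(a[280:400,280:400,::-1],(600,600),interpolation=cv2.INTER_CUBIC))
E
```

```text
4.6167 [493.1 190.  156.6] [ 3.000e-04 -2.674e-01  9.636e-01  0.000e+00] T [0.058 0.069 0.007] F [-0.52 -0.63  1.91] 13.41 bar ang 0.5413 q6 -1.827
```

View pics/c2.png

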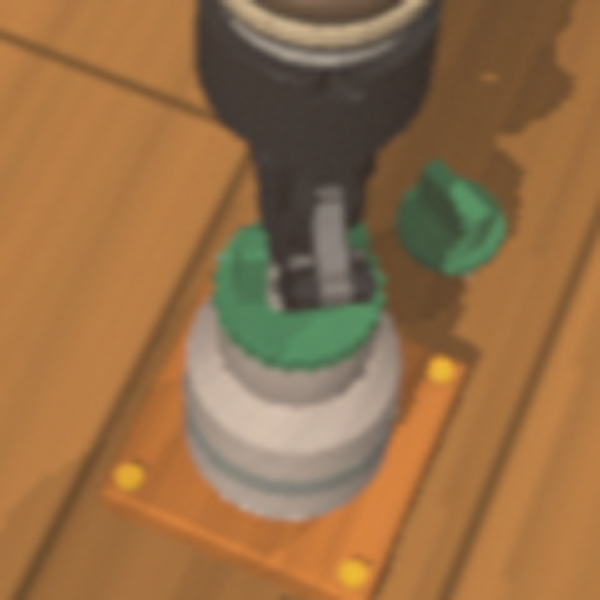

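The crop shows the bar still held flat by the pads at (300,280). At 0.54 rad it is past the 0.44 stop with no torque (≈0.01 N·m), so counter-clockwise is the loosening way. I'll carry on to about 1.2 rad.

Request:
servo_tool(moves=[[[0, 0, 0], [0, 0, -3]], [[0, 0, 0], [0, 0, -4]], [[0, 0, 0], [0, 0, -4]], [[0, 0, 0], [0, 0, -4]], [[0, 0, 0], [0, 0, -3]], [[0, 0, 0], [0, 0, -2]], [[0, 0, 0], [0, 0, 0]]])

```text
t: 5.25
ee_pos: [493.1, 190.0, 156.6]
ee_rot: [0.0, -0.431, 0.903, -0.0]
ft_force: [0.1, 0.2, 3.2]
grip_width: 13.0
```

```bash
python3 st.py
```

```text
5.25 [493.1 190.  156.6] [ 3.000e-04 -4.306e-01  9.026e-01 -0.000e+00] T [0.074 0.053 0.073] F [0.08 0.16 3.18] 13.03 bar ang 0.8902 q6 -2.176
```

Request:
servo_tool(moves=[[[0, 0, 0], [0, 0, -3]], [[0, 0, 0], [0, 0, -4]], [[0, 0, 0], [0, 0, -4]], [[0, 0, 0], [0, 0, -4]], [[0, 0, 0], [0, 0, -2]], [[0, 0, 0], [0, 0, -1]], [[0, 0, 0], [0, 0, 0]]])

```text
t: 5.83
ee_pos: [492.7, 189.9, 156.5]
ee_rot: [-0.0, -0.566, 0.824, 0.0]
ft_force: [-2.2, -0.7, 5.4]
grip_width: 13.2
```

```bash
python3 st.py; python3 - <<'E'
from h import *
a=cam('side','s3')['img']
cv2.imwrite('pics/c3.png',cv2.resize(a[280:400,280:400,::-1],(600,600),interpolation=cv2.INTER_CUBIC))
E
```

```text
5.8333 [492.7 189.9 156.5] [-2.000e-04 -5.663e-01  8.242e-01  1.000e-04] T [-0.046  0.288  0.054] F [-2.25 -0.66  5.38] 13.17 bar ang 1.204 q6 -2.49
```

View pics/c3.png

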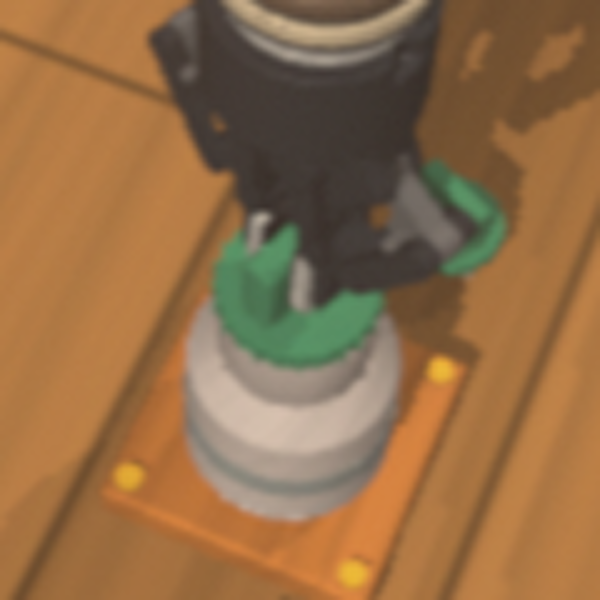

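The bar (crop 270,275) has turned with the jaws to 1.20 rad. I'll lift gently and watch the force.

Request:
servo_tool(moves=[[[0, 0, -1], [0, 0, 0]], [[0, 0, -1], [0, 0, 0]], [[0, 0, -2], [0, 0, 0]], [[0, 0, -2], [0, 0, 0]], [[0, 0, -2], [0, 0, 0]], [[0, 0, 0], [0, 0, 0]]])

```text
t: 6.38
ee_pos: [493.2, 189.9, 164.6]
ee_rot: [0.0, -0.567, 0.824, -0.0]
ft_force: [0.6, 0.5, -1.3]
grip_width: 13.1
```

```bash
python3 st.py
```

```text
6.3833 [493.2 189.9 164.6] [ 3.000e-04 -5.668e-01  8.239e-01 -1.000e-04] T [-0.01  -0.05  -0.008] F [ 0.59  0.46 -1.33] 13.05 bar ang 1.2052 q6 -2.491
```

It has risen 8 mm and the load is just the cap's weight (1.3 N), so it is free. Carrying on straight up.

Request:
servo_tool(moves=[[[0, 0, -4], [0, 0, 0]], [[0, 0, -6], [0, 0, 0]], [[0, 0, -8], [0, 0, 0]], [[0, 0, -10], [0, 0, 0]], [[0, 0, -12], [0, 0, 0]], [[0, 0, -12], [0, 0, 0]], [[0, 0, -11], [0, 0, 0]], [[0, 0, -9], [0, 0, 0]]])

```text
t: 7.05
ee_pos: [493.6, 190.1, 238.5]
ee_rot: [0.001, -0.567, 0.824, -0.0]
ft_force: [0.2, -0.1, -1.4]
grip_width: 13.6
```

Request:
servo_tool(moves=[[[0, 0, -6], [0, 0, 0]], [[0, 0, -4], [0, 0, 0]], [[0, 0, -2], [0, 0, 0]], [[0, 0, 0], [0, 0, 0]], [[0, 0, 0], [0, 0, 0]], [[0, 0, 0], [0, 0, 0]], [[0, 0, 0], [0, 0, 0]], [[0, 0, 0], [0, 0, 0]]])

```text
t: 7.72
ee_pos: [492.6, 189.8, 247.7]
ee_rot: [-0.001, -0.567, 0.824, 0.0]
ft_force: [0.5, 0.2, -1.5]
grip_width: 13.5
```

```bash
python3 st.py; python3 - <<'E'
from h import *
d=cam('side','s4');a=d['img']
cv2.imwrite('pics/c4.png',cv2.resize(a[240:400,270:430,::-1],(600,600),interpolation=cv2.INTER_CUBIC))
hsv=cv2.cvtColor(a,cv2.COLOR_RGB2HSV); v,u=np.where(cv2.inRange(hsv,(60,70,40),(95,255,255)))
P=pts(d,u,v); s=(np.hypot(P[:,0]-493,P[:,1]-190)<50)&(P[:,2]>110)
print(s.sum(),np.percentile(P[s],[2,50,98],axis=0).round(1))
F=P[s&(P[:,2]<222)] ; A=np.c_[F[:,:2]-[493,190],np.ones(len(F))]
print('flange plane fit',np.linalg.lstsq(A,F[:,2],rcond=None)[0])
cam('top','t4')
E
```

```text
7.7167 [492.6 189.8 247.7] [-5.000e-04 -5.668e-01  8.238e-01  2.000e-04] T [-0.001  0.037 -0.075] F [ 0.52  0.21 -1.55] 13.48 bar ang 1.2054 q6 -2.491
532 [[466.1 182.3 209.5]
 [494.  206.  214.5]
 [519.3 217.8 248.1]]
flange plane fit [ 1.24944766e-02 -8.47717063e-03  2.14043503e+02]
```

View pics/c4.png

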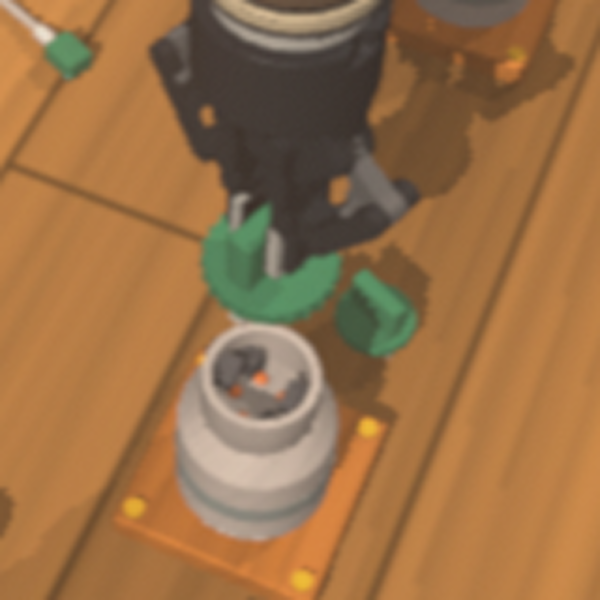

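View pics/s4.png

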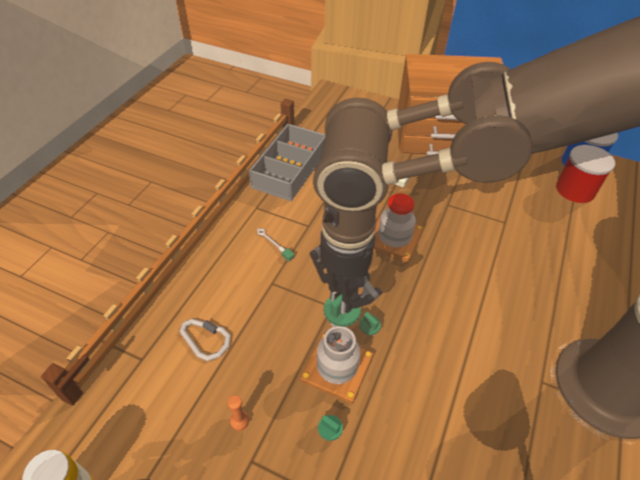

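The cap (crop 270,265) hangs level in the jaws. Its flange top is at z≈214, so its underside is about 89 mm above the rim, and the tilt is under 0.02 rad. The open mouth shows the rivets, and the loose things are at the same pixels as before. I'll let the arm settle, then hand in.

Request:
servo_tool(moves=[[[0, 0, 0], [0, 0, 0]], [[0, 0, 0], [0, 0, 0]], [[0, 0, 0], [0, 0, 0]], [[0, 0, 0], [0, 0, 0]], [[0, 0, 0], [0, 0, 0]], [[0, 0, 0], [0, 0, 0]], [[0, 0, 0], [0, 0, 0]], [[0, 0, 0], [0, 0, 0]]])

```text
t: 8.48
ee_pos: [492.9, 189.9, 248.3]
ee_rot: [0.0, -0.567, 0.824, 0.0]
ft_force: [-0.5, -0.4, -1.7]
grip_width: 12.9
```

```bash
python3 st.py; python3 -c "
from plant import arm
print(abs(arm.observe()['joint_velocities']).max()); print(arm.close_job())"
```

```text
8.4833 [492.9 189.9 248.3] [ 0.     -0.5668  0.8238  0.    ] T [ 0.017 -0.015 -0.042] F [-0.55 -0.43 -1.72] 12.88 bar ang 1.2053 q6 -2.491
0.001352822236784106
the job is handed in; nothing more can be done
None
```

The green cap is off its canister and still held in the gripper, about 90 mm above the mouth; the job is handed in at 8.5 s. I gripped the cap's bar and turned it counter-clockwise. It passed the 0.44 rad stop angle without resistance, so the thread is right-handed. I turned on to 1.20 rad and lifted straight up.

**Last checks:**
- **Hold:** the only load on the gripper was about 1.5 N, close to the cap's weight. The arm was at rest.
- **Level:** the flange is tilted by no more than 0.02 rad.
- **Height:** the cap's underside is about 89 mm above the rim.
- **Surroundings:** the open mouth shows the rivets. By eye in the side view, the loose things and the red-domed canister looked unmoved; the grit stone was partly hidden by the arm.

No check failed. The two cameras differed by about 2 mm on the canister's position, and the grip opening reads 12.9–13.5 mm on a 14 mm bar.

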